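Put the three lidded jars away in their anti-tip stands

TASK

Put the three lidded jars away in the stands on the black work mat: the wide tub in the wide round stand, the tall narrow jar in the small round stand and the low white pot in the small square stand. Set each one down gently, upright and flat on the floor of its stand inside the rim, without dropping it, and leave the two solder spools where they lie.

Things in the scene. Friction and masses are not known exactly. Their poses are not given: they have to be found in the camera images.
- wide_tub: Wide lidded tub, round, 58 mm across and 37 mm high, yellow screw lid; the clear body is 54.6 mm across up to 24 mm above the underside, then the fixed lid 58 mm across from 24 to 36 mm. Weighs 40 to 70 g, stands loose on the black work mat, whose top is 16 mm above the bench. Origin: centre of the underside. z points up. Its place is the wide round stand.
- tall_jar: Tall narrow lidded jar, round, 35 mm across and 43 mm high, white body and red screw lid: body 33 mm across up to 28 mm above the underside, then the fixed lid 35 mm across from 28 to 42 mm. Weighs 40 to 70 g, stands loose on the mat (top 16 mm above the bench). Origin: centre of the underside. z points up. Its place is the small round stand.
- low_pot: Low narrow lidded pot, round, 34 mm across and 31 mm high, all white with a plain closed lid: body 32 mm across up to 20 mm above the underside, then the fixed lid 34 mm across from 20 to 30 mm. Weighs 48 to 84 g, stands loose on the mat (top 16 mm above the bench). Origin: centre of the underside. z points up. Its place is the small square stand.
- wide_stand: Wide round anti-tip stand: a shallow bare-aluminium dish fixed to the black work mat (top 16 mm above the bench), 77 mm outside, 71 mm inside its rim, 10 mm high, its flat floor 4 mm above its origin (so the rim stands 6 mm above the floor). Origin: centre of the underside, on the mat; z up.
- small_round_stand: Small round anti-tip stand: a shallow bare-aluminium dish fixed to the black work mat (top 16 mm above the bench), 54 mm outside, 48 mm inside its rim, 10 mm high, its flat floor 4 mm above its origin. Origin: centre of the underside, on the mat; z up.
- small_square_stand: Small square anti-tip stand: a shallow square bare-aluminium dish fixed to the black work mat (top 16 mm above the bench), 54 x 54 mm outside, 48 x 48 mm inside its rim, 10 mm high, its flat floor 4 mm above its origin. Origin: centre of the underside, on the mat; x and y along its sides, z up.
- white_spool: Small solder spool lying flat, white, 38 mm across, 16 mm high, with a hole in its middle. A bystander: not a jar, leave it alone. Loose on the mat, 60 g. Origin: centre of the underside.
- copper_spool: Small wire spool lying flat, purple flange and copper-coloured wire, 42 mm across, 13 mm high, with a hole in its middle. A bystander: leave it alone. Loose on the bench beside the mat, 60 g. Origin: centre of the underside.
Things that resemble listed ones, but are neither listed nor needed, are in the scene too. What is shaped like the low_pot but blue or pink is not meant. There is more than one size of the wide_tub; the job needs the larger.

How it is judged:
At the end, for the whole second after the job is handed in: Each jar stands upright (within 0.1 rad) and released at rest on the floor of its own stand: underside 1 to 7 mm above the stand's origin, axis within 13 mm (low pot 15 mm) of the stand's centre; both spools within 20 mm of where they lay (horizontal distance between wide_tub and wide_stand below 0.013 m and z of wide_tub in the frame of wide_stand between 0.001 and 0.007 m and angle between each of wide_tub, tall_jar, low_pot's own z axis and vertical below 0.1 rad and linear speed of each of wide_tub, tall_jar, low_pot below 0.02 m/s and angular speed of each of wide_tub, tall_jar, low_pot below 0.3 rad/s and contact force between the fingers and wide_tub below 0.05 N and horizontal distance between tall_jar and small_round_stand below 0.013 m and z of tall_jar in the frame of small_round_stand between 0.001 and 0.007 m and contact force between the fingers and tall_jar below 0.05 N and horizontal distance between low_pot and small_square_stand below 0.015 m and z of low_pot in the frame of small_square_stand between 0.001 and 0.007 m and contact force between the fingers and low_pot below 0.05 N and distance of each of white_spool, copper_spool from where it was at the start of the episode below 0.02 m); the robot touches nothing.
It fails at once if the white spool is shifted by 20 mm or more (distance of white_spool from where it was at the start of the episode above 0.02 m).
It fails at once if the copper spool is shifted by 20 mm or more (distance of copper_spool from where it was at the start of the episode above 0.02 m).
It fails at once if the wide tub is dropped: let go so that it falls faster than 0.8 m/s (about 30 mm of free fall) (contact force between the fingers and wide_tub below 0.02 N and linear speed of wide_tub above 0.8 m/s).
It fails at once if the tall jar is dropped: let go so that it falls faster than 0.8 m/s (about 30 mm of free fall) (contact force between the fingers and tall_jar below 0.02 N and linear speed of tall_jar above 0.8 m/s).
It fails at once if the low pot is dropped: let go so that it falls faster than 0.8 m/s (about 30 mm of free fall) (contact force between the fingers and low_pot below 0.02 N and linear speed of low_pot above 0.8 m/s).
It also fails if it takes over 72 s, if anything falls off the work surface, if the arm or the gripper's body presses on something with over 40 N, if the wrist force passes 120 N, or if a joint passes its speed limit or range.

ROBOT

A 6-joint arm with a two-finger parallel gripper is mounted at the origin on a cart in front of the work surface, level with it; the furniture and walls round the work are solid. World frame = base frame: x ahead of the robot, y to its left, z up, the work surface at z = 0. Lengths are in m, angles in rad, forces in N, time in s.
With the tool pointing down it reaches from about 0.325 to 0.925 m from the base axis. Payload 3.1 kg.
Tool frame: the origin (TCP) lies midway between the tips of the shut fingers; the grasp point (between the pads) lies 19 mm behind it; z points along the fingers, y is the line along which they close (so a half turn about z gives the same grasp; the last joint's range is limited). The gripper opens to 85 mm and grips with 20 to 120 N. Pads are 22 mm wide; open, the fingers measure 114 mm over their backs; the gripper's body (76 mm by 85 mm) begins 54 mm behind the grasp point. The pads swing forward as they close: fully open they stand 13 mm farther back than shut.
Start: joints at [1.014, 0.217, 1.613, -0, 1.311, -0.112], TCP at [0.269, 0.564, 0.231] pointing down, gripper open.
Joint ranges: [-2.75, 2.75], [-0.78, 2.1], [0.31, 2.55], [-1.13, 4.27], [0.13, 2.63], [-2.58, 2.58]. Speed limits (rad/s): [2.79, 2.79, 3.14, 3.14, 3.14, 3.14].

INTERFACE

Orientations are given as a unit quaternion [w, x, y, z].
In Python, from station import * gives the robot as it stands.
- The arm moves only by the tool jog_arm, never from a script. Its argument "series" is a list that holds one entry, the list of rows, each a list of 6 numbers: the shift along the tool's x, y, z in m, then the turn, a rotation vector about the tool's x, y, z in degrees. In form: [[[tx, ty, tz, wx, wy, wz], ...]]. A call has 1 to 5 rows; each row shifts and turns the commanded pose from where the row before left it, along the tool's axes as they then stand; what a row does not reach is not made up. A row lasts 1/10 s, in which the tool goes at most 50 mm and 8.59 degrees, less where a joint would pass 70% of its speed; a pose out of reach is approached as far as the arm can. A call is refused whole if a number of a shift passes 0.05 or a number of a turn 8.59, either way. A call with a gripper value outside its range is refused whole. "grip" is the opening, from -1 (shut) to 1 (fully open), set as the call begins (left out, the last holds). The fingers move at their own pace and stop on an object; the grip force is fixed at half the most. Time passes only in rows, so rows that do not move let the fingers close. It gives the time, the measured TCP pose, the force, the opening and the grip force at its end, in the units of the state.
- sense(): the state, without advancing time (a new reading comes with each control period).
- capture(name): name is "side" or "top"; returns a dict with "frame" (480x640x3 uint8, red, green, blue), "mtx" (3x3 intrinsics, pixels), "eye" and "orientation" of the camera in the world. Camera axes: x right, y down, z forward; pixel columns grow to the right and rows downward; lengths in m; the calibration is good to about 2 mm. A picture is of the moment at which its call begins. There is no depth.
- sign_off(): hands the job in; it is judged then, once.
The state is a dict: "time_s": time; "joint_positions": joint angles; "qd": joint speeds; "joint_efforts": joint torques, N m; "ee_pos": TCP position; "tool_rot": TCP orientation; "ft_force": force on the tool from outside, world axes, zero at the start; "ft_torque": the same for the moment, N m; "finger_gap": finger opening in m; "gripper_force": force on a finger pad.
Only numpy, scipy, OpenCV 4.12 (cv2) and the standard library are available. Lean on these libraries where they do the work, as an engineer would, in place of code of your own. Each camera call takes 0.05 s, during which the arm holds its last target. There are 200 camera calls.

## Working session

There is one attempt and no reset: what is moved stays moved. The work goes in short steps, Python scripts to look and compute and a tool call to move; the robot and the scene stay as the last step left them, time stands still between calls to the robot, and variables do not carry over. Pictures are saved under pics/ and viewed, at most 14 in all, crops included, and the job is handed in when it is done.

Besides the shell and the picture viewer there is one more tool, called as a command line: name --argument value ..., lists and objects as JSON in quotes. jog_arm: Moves the arm, as the interface text tells. Its arguments: {"type":"object","properties":{"series":{"type":"array","items":{"type":"array","items":{"type":"array","items":{"type":"number"}}}},"grip":{"type":"number"}},"required":["series"]}

```bash
ls; mkdir -p pics
python3 - <<'E'
from station import *
import cv2
for n in("side","top"):
    c=capture(n);cv2.imwrite(f"pics/{n}0.png",c["frame"][:,:,::-1]);print(n,c["mtx"],c["eye"],c["orientation"])
s=sense();print(s)
E
```

```text
pics
side [[551.65285792   0.         319.34776836]
 [  0.         551.65285792 243.76146667]
 [  0.           0.           1.        ]] [0.43392193 1.05637011 0.51297932] [ 0.02811132 -0.0601153   0.84584871 -0.52927862]
top [[524.01241038   0.         320.81709713]
 [  0.         524.01241038 243.42652252]
 [  0.           0.           1.        ]] [0.33282176 0.0907047  1.22532589] [-0.05875563  0.71322371 -0.69565719  0.06261623]
{'time_s': 0.1, 'joint_positions': array([ 1.01379584e+00,  2.17690610e-01,  1.61474311e+00,  8.62716808e-06,
        1.31129682e+00, -1.12217204e-01]), 'qd': array([ 5.76450060e-05, -6.54286493e-04, -4.17861774e-03, -6.34268634e-04,
       -6.37854821e-04, -3.62078762e-04]), 'joint_efforts': array([ 1.22873803e-04, -3.98075938e+01, -3.04972887e+01, -1.37519883e-04,
        4.19463264e-03,  1.41043631e-05]), 'ee_pos': array([0.26852108, 0.56358547, 0.23010743]), 'tool_rot': array([-3.54977521e-04,  2.20563950e-01,  9.75371930e-01, -1.00828974e-03]), 'ft_force': array([0.22359836, 0.68362184, 0.44114189]), 'ft_torque': array([ 0.00236856, -0.0289821 ,  0.00233087]), 'gripper_force': 0.0, 'finger_gap': 0.08550636709282051}
```

View pics/side0.png

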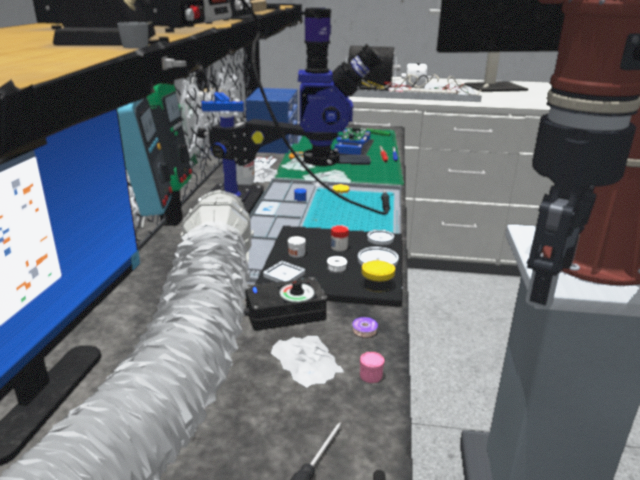

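View pics/top0.png

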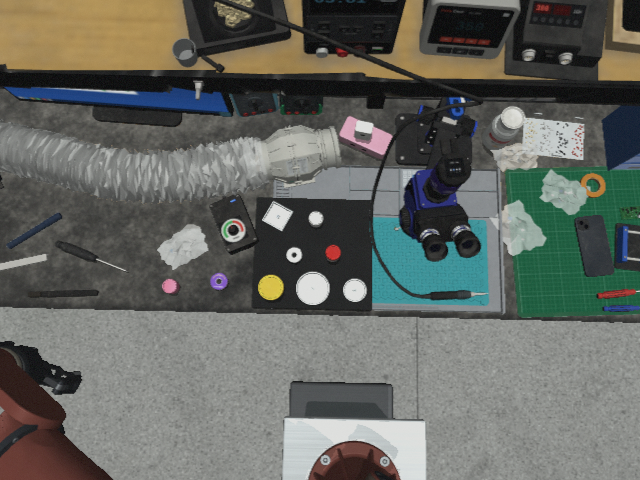

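The views agree on these items, with pixels given as side / top:

| Item | Side | Top |
|---|---|---|
| Large yellow tub | (378,270) | (270,288) |
| Red-lid jar | (340,238) | (333,253) |
| White pot | (297,246) | (316,219) |
| White spool, with hole | (337,264) | (294,255) |
| Wide stand | (378,256) | (313,289) |
| Small round stand | (380,237) | (355,290) |
| Square stand | (285,272) | (277,216) |
| Copper spool | (364,326) | (219,281) |

Three lookalikes are not meant: the small yellow tub at side (340,188), which is farther off and smaller, the blue pot at (300,194), and the pink pot at (372,366). I'll confirm this in one enlarged crop.

```bash
cat > h.py <<'E'
import numpy as np, cv2
from scipy.spatial.transform import Rotation as R
from station import *
def ray(c,p):
    q=c["orientation"];d=np.linalg.solve(c["mtx"],[p[0],p[1],1.])
    return np.array(c["eye"]),R.from_quat([q[1],q[2],q[3],q[0]]).apply(d/np.linalg.norm(d))
def plane(c,p,z):
    e,d=ray(c,p);return e+d*(z-e[2])/d[2]
def proj(c,X):
    q=c["orientation"];v=R.from_quat([q[1],q[2],q[3],q[0]]).inv().apply(np.array(X)-c["eye"]);v=c["mtx"]@v;return v[:2]/v[2]
def tri(c1,p1,c2,p2):
    e1,d1=ray(c1,p1);e2,d2=ray(c2,p2)
    t=np.linalg.lstsq(np.c_[d1,-d2],e2-e1,rcond=None)[0]
    a,b=e1+t[0]*d1,e2+t[1]*d2;return (a+b)/2,np.linalg.norm(a-b)
def blobs(f,mask,box,amin=30):
    x0,y0,x1,y1=box;m=np.zeros(mask.shape,np.uint8);m[y0:y1,x0:x1]=mask[y0:y1,x0:x1]*255
    out=[]
    for k in cv2.findContours(m,cv2.RETR_EXTERNAL,cv2.CHAIN_APPROX_NONE)[0]:
        h=cv2.convexHull(k);M=cv2.moments(h)
        if M["m00"]>amin: out.append((round(M["m10"]/M["m00"],1),round(M["m01"]/M["m00"],1),M["m00"],cv2.boundingRect(k)))
    return out
def masks(f):
    H=cv2.cvtColor(f,cv2.COLOR_RGB2HSV).astype(int);h,s,v=H[...,0],H[...,1],H[...,2]
    return dict(yellow=(h>20)&(h<35)&(s>120)&(v>100),red=((h<8)|(h>172))&(s>130)&(v>80),white=(s<50)&(v>110))
E
python3 - <<'E'
from h import *
s=capture("side");t=capture("top")
S=cv2.resize(s["frame"][170:310,240:420],(760,590),interpolation=cv2.INTER_CUBIC)
cv2.imwrite("pics/cs.png",S[:,:,::-1])
T=cv2.resize(t["frame"][190:315,205:385],None,fx=4.4,fy=4.4,interpolation=cv2.INTER_CUBIC)
cv2.imwrite("pics/ct.png",T[:,:,::-1])
for n,c,b in(("side",s,(255,180,405,300)),("top",t,(250,195,372,312))):
    for k,m in masks(c["frame"]).items(): print(n,k,*blobs(c["frame"],m,b),sep="\n  ")
for p,z in(((270,288),.053),((333,253),.059),((316,219),.047),((313,289),.026),((355,290),.026),((277,216),.026),((294,255),.032),((219,281),.013)):
    print(p,plane(t,p,z).round(3))
E
```

```text
side
  yellow
  (377.8, 270.2, 534.5, (361, 260, 35, 21))
  (340.3, 187.9, 99.0, (333, 184, 16, 9))
side
  red
  (339.4, 231.5, 153.5, (331, 226, 18, 12))
side
  white
  (301.5, 291.6, 307.0, (286, 283, 29, 17))
  (285.9, 291.6, 152.5, (279, 283, 13, 17))
  (283.2, 271.5, 583.0, (263, 261, 42, 21))
  (336.3, 262.9, 269.5, (326, 255, 22, 17))
  (377.4, 255.7, 636.5, (357, 246, 42, 19))
  (339.1, 243.0, 150.0, (332, 237, 15, 13))
  (296.4, 245.1, 290.5, (287, 236, 19, 21))
  (370.4, 206.9, 3295.0, (320, 180, 83, 64))
  (279.9, 215.1, 3915.5, (255, 180, 69, 100))
top
  yellow
  (270.4, 287.0, 493.5, (258, 275, 26, 25))
top
  red
  (332.6, 252.0, 174.0, (325, 245, 16, 15))
top
  white
  (354.5, 289.9, 418.5, (343, 279, 24, 23))
  (312.4, 287.9, 863.0, (296, 272, 34, 33))
  (293.8, 254.4, 179.5, (286, 247, 16, 16))
  (315.4, 217.8, 144.0, (309, 211, 14, 14))
  (277.2, 215.5, 524.5, (262, 201, 31, 30))
  (327.2, 196.7, 319.5, (273, 195, 99, 5))
(270, 288) [0.432 0.198 0.053]
(333, 253) [0.514 0.059 0.059]
(316, 219) [0.594 0.099 0.047]
(313, 289) [0.435 0.102 0.026]
(355, 290) [0.435 0.006 0.026]
(277, 216) [0.604 0.191 0.026]
(294, 255) [0.511 0.148 0.032]
(219, 281) [0.449 0.32  0.013]
```

View pics/cs.png

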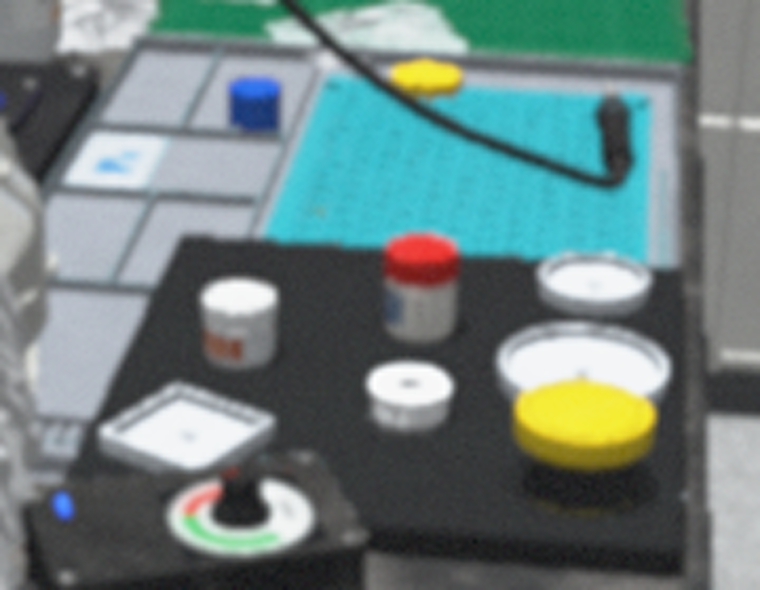

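View pics/ct.png

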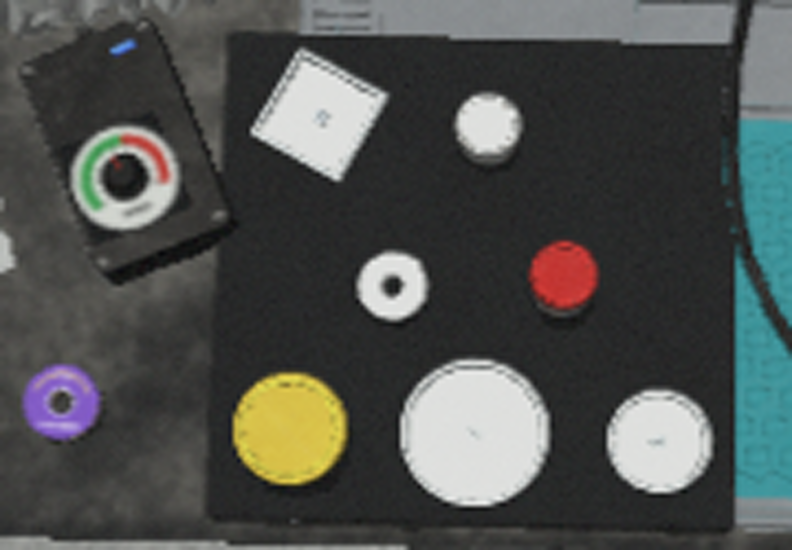

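The crops confirm the targets. In the side crop they are the large tub (585,411), the red-lid jar (422,251) and the white pot (239,299). The centre marks of the stands show in both crops: wide (582,374)/(474,434), small round (594,286)/(657,441), square (188,436)/(322,119). Next I triangulate them.

Run:
```python
from h import *
s=capture("side");t=capture("top")
S=lambda p:((p[0]+.5)*180/760-.5+240,(p[1]+.5)*140/590-.5+170)
T=lambda p:((p[0]+.5)/4.4-.5+205,(p[1]+.5)/4.4-.5+190)
for n,a,b,z in(("tub",(585,411),(290,428),.053),("jar",(422,251),(564.5,273.5),.059),("pot",(239,299),(488.5,124),.047),("wide",(582,374),(474,434),.02),("round",(594,286),(657,441),.02),("square",(188,436),(322,119),.02),("spool",(410,383),(392.5,285.5),.032),):
    X,g=tri(s,S(a),t,T(b));print(n,X.round(4),round(g,4),"plane side",plane(s,S(a),z)[:2].round(4),"top",plane(t,T(b),z)[:2].round(4))
# square corners, black box corners, monitor etc. (top)
for p in((302,48),(387,96),(340,181),(251,131)):print("sq",plane(t,T(p),.026).round(3))
for p in((22,77),(147,20),(232,215),(112,280)):print("box",plane(t,T(p),.06).round(3))
q=sense()["tool_rot"];print(R.from_quat([q[1],q[2],q[3],q[0]]).as_matrix().round(3))
print(sense()["time_s"])
```

```text
tub [0.4356 0.1968 0.0534] 0.0015 plane side [0.4363 0.1959] top [0.4349 0.1968]
jar [0.5176 0.0591 0.0585] 0.0012 plane side [0.5181 0.0599] top [0.5169 0.0591]
pot [0.5979 0.1002 0.0464] 0.0016 plane side [0.5985 0.101 ] top [0.597  0.1001]
wide [0.4379 0.1035 0.0225] 0.0023 plane side [0.4391 0.0984] top [0.437  0.1036]
round [0.4361 0.008  0.0228] 0.0013 plane side [0.4368 0.002 ] top [0.4357 0.0079]
square [0.6044 0.1894 0.0222] 0.0028 plane side [0.6067 0.1851] top [0.6034 0.1895]
spool [0.5131 0.1481 0.0346] 0.0018 plane side [0.5144 0.1428] top [0.5126 0.1482]
sq [0.641 0.201 0.026]
sq [0.616 0.155 0.026]
sq [0.569 0.178 0.026]
sq [0.595 0.226 0.026]
box [0.613 0.342 0.06 ]
box [0.645 0.279 0.06 ]
box [0.543 0.23  0.06 ]
box [0.508 0.29  0.06 ]
[[-0.903  0.43  -0.   ]
 [ 0.43   0.903 -0.001]
 [ 0.    -0.001 -1.   ]]
0.3
```

```bash
cat > go.py <<'E'
import sys
from h import *
s=sense();q=s["tool_rot"];r=R.from_quat([q[1],q[2],q[3],q[0]])
th=np.arctan2(.43,-.903);x=np.array([np.cos(th),np.sin(th),0]);z=np.array([0,0,-1.]);ref=R.from_matrix(np.c_[x,np.cross(z,x),z])
d=np.array([float(a) for a in sys.argv[1:4]])-s["ee_pos"]
print("t",s["time_s"],"pos",s["ee_pos"].round(4),"F",s["ft_force"].round(1),"gap",round(s["finger_gap"],4),"gf",s["gripper_force"])
print("tool shift mm",(r.inv().apply(d)*1000).round(1),"rot",np.degrees((r.inv()*ref).as_rotvec()).round(2))
E
python3 go.py .4356 .1968 .10
python3 - <<'E'
from h import *
s=capture("side");t=capture("top")
print("nozzle",tri(s,(218,200),t,(310,150)),"hose",plane(t,(335,150),.15));
S=lambda p:((p[0]+.5)*180/760-.5+240,(p[1]+.5)*140/590-.5+170)
T=lambda p:((p[0]+.5)/4.4-.5+205,(p[1]+.5)/4.4-.5+190)
print("box",tri(s,S((62,503)),t,T((122,46))),tri(s,S((240,500)),t,T((124,175))))
E
```

```text
t 0.3 pos [0.2687 0.564  0.2308] F [-1.3 -0.5  0.6] gap 0.0856 gf 0.0
tool shift mm [-308.6 -259.6  131. ] rot [-0.05 -0.   -0.02]
nozzle (array([0.73850764, 0.11703193, 0.12607646]), np.float64(0.013724664641281394)) hose [0.72409157 0.06156424 0.15      ]
box (array([0.63462995, 0.29384696, 0.04709048]), np.float64(0.0014501974203372332)) (array([0.56501392, 0.28834696, 0.05169418]), np.float64(0.0020911109267614343))
```

jog_arm --series '[[[-0.031,-0.026,0.005,0,0,0],[-0.031,-0.026,0.005,0,0,0],[-0.031,-0.026,0.005,0,0,0],[-0.031,-0.026,0.005,0,0,0],[-0.031,-0.026,0.005,0,0,0]]]' --grip 1

```text
time_s: 0.9
ee_pos: [0.3534, 0.3788, 0.2063]
tool_rot: [0.0, 0.22, 0.975, 0.0]
ft_force: [1.0, 0.2, -0.5]
finger_gap: 0.0856
gripper_force: 0.0
```

jog_arm --series '[[[-0.031,-0.026,0.02,0,0,0],[-0.031,-0.026,0.02,0,0,0],[-0.031,-0.026,0.02,0,0,0],[-0.031,-0.026,0.02,0,0,0],[-0.031,-0.026,0.02,0,0,0]]]'

```text
time_s: 1.4
ee_pos: [0.4376, 0.1947, 0.106]
tool_rot: [0.001, 0.22, 0.975, 0.0]
ft_force: [0.6, 0.1, -0.0]
finger_gap: 0.0853
gripper_force: 0.0
```

```bash
python3 go.py .4356 .1968 .022
```

```text
t 1.4 pos [0.4376 0.1947 0.106 ] F [ 0.6  0.1 -0. ] gap 0.0853 gf 0.0
tool shift mm [ 2.8  0.9 84. ] rot [ 0.05  0.06 -0.01]
```

jog_arm --series '[[[0.002,0.001,0.025,0,0,0],[0,0,0.025,0,0,0],[0,0,0.02,0,0,0],[0,0,0.014,0,0,0],[0,0,0,0,0,0]]]'

```text
time_s: 1.9
ee_pos: [0.4335, 0.1972, 0.0203]
tool_rot: [-0.002, 0.221, 0.975, -0.001]
ft_force: [-0.4, 0.0, 0.6]
finger_gap: 0.0856
gripper_force: 0.0
```

jog_arm --series '[[[0,0,0,0,0,0],[0,0,0,0,0,0],[0,0,0,0,0,0],[0,0,0,0,0,0],[0,0,0,0,0,0]]]' --grip -1

```text
time_s: 2.4
ee_pos: [0.4373, 0.1985, 0.024]
tool_rot: [0.002, 0.22, 0.975, 0.001]
ft_force: [-0.2, 0.3, 5.6]
finger_gap: 0.056
gripper_force: 64.0
```

```bash
python3 go.py .437 .1035 .062
```

```text
t 2.4 pos [0.4373 0.1985 0.024 ] F [-0.2  0.3  5.6] gap 0.056 gf 63.986138105392456
tool shift mm [-40.7 -85.7 -38.1] rot [ 0.14  0.16 -0.01]
```

jog_arm --series '[[[0,0,0,0,0,0],[0,0,-0.005,0,0,0],[0,0,-0.01,0,0,0],[0,0,-0.01,0,0,0],[0,0,-0.01,0,0,0]]]'

```text
time_s: 2.9
ee_pos: [0.4354, 0.1979, 0.0582]
tool_rot: [0.0, 0.221, 0.975, 0.0]
ft_force: [0.3, 0.1, -1.8]
finger_gap: 0.0564
gripper_force: 63.6
```

```bash
python3 - <<'E'
from h import *
a=capture("side")["frame"][200:310,300:420];b=capture("top")["frame"][230:315,240:360]
I=np.hstack([cv2.resize(a,(400,367)),cv2.resize(b,(400,367))])
cv2.imwrite("pics/g1.png",I[:,:,::-1])
E
python3 go.py .437 .1035 .062
```

```text
t 3.0 pos [0.4371 0.1984 0.0594] F [ 0.3  0.1 -0. ] gap 0.0563 gf 63.60584378242493
tool shift mm [-40.7 -85.7  -2.7] rot [ 0.16  0.18 -0.02]
```

View pics/g1.png

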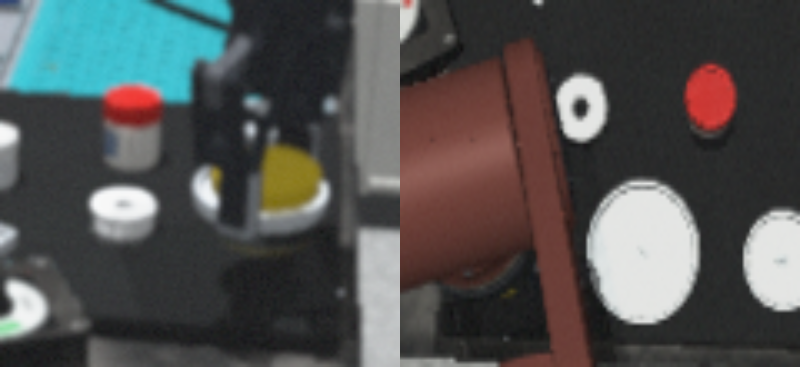

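jog_arm --series '[[[-0.008,-0.017,0,0,0,0],[-0.012,-0.026,0,0,0,0],[-0.012,-0.026,0,0,0,0],[-0.008,-0.016,0,0,0,0],[0,0,0,0,0,0]]]'

```text
time_s: 3.5
ee_pos: [0.4348, 0.1023, 0.0572]
tool_rot: [-0.0, 0.222, 0.975, -0.0]
ft_force: [0.2, 0.6, -0.2]
finger_gap: 0.0562
gripper_force: 63.7
```

```bash
for i in 1 2 3; do python3 go.py .438 .1045 .0263; done
python3 - <<'E'
from h import *
for i in range(3):
    capture("top");s=sense();print(s["ee_pos"].round(4))
a=capture("side")
b=blobs(a["frame"],masks(a["frame"])["yellow"],(330,220,420,300),10);print(b)
E
```

```text
t 3.5 pos [0.4348 0.1023 0.0572] F [ 0.2  0.6 -0.2] gap 0.0562 gf 63.68626356124878
tool shift mm [-2.   3.4 30.9] rot [-0.03 -0.01 -0.19]
t 3.5 pos [0.4348 0.1023 0.0572] F [ 0.2  0.6 -0.2] gap 0.0562 gf 63.68626356124878
tool shift mm [-2.   3.4 30.9] rot [-0.03 -0.01 -0.19]
t 3.5 pos [0.4348 0.1023 0.0572] F [ 0.2  0.6 -0.2] gap 0.0562 gf 63.68626356124878
tool shift mm [-2.   3.4 30.9] rot [-0.03 -0.01 -0.19]
[0.4349 0.1033 0.0573]
[0.435  0.1039 0.0573]
[0.435  0.1043 0.0573]
[(387.6, 231.0, 189.5, (381, 223, 15, 16))]
```

jog_arm --series '[[[-0.002,0.001,0.01,0,0,0],[0,0,0.01,0,0,0],[0,0,0.005,0,0,0],[0,0,0.003,0,0,0],[0,0,0.002,0,0,0]]]'

```text
time_s: 4.2
ee_pos: [0.436, 0.1042, 0.0279]
tool_rot: [-0.002, 0.22, 0.975, -0.001]
ft_force: [-11.4, -1.1, 25.6]
finger_gap: 0.0563
gripper_force: 65.9
```

jog_arm --series '[[[0,0,0.001,0,0,0],[0,0,0,0,0,0],[0,0,0,0,0,0]]]'

```text
time_s: 4.5
ee_pos: [0.436, 0.1042, 0.0279]
tool_rot: [-0.002, 0.22, 0.975, -0.001]
ft_force: [-9.9, -0.8, 19.1]
finger_gap: 0.0558
gripper_force: 65.5
```

jog_arm --series '[[[0,0,-0.001,0,0,0],[0,0,0,0,0,0]]]'

```text
time_s: 4.7
ee_pos: [0.4363, 0.1042, 0.028]
tool_rot: [-0.001, 0.22, 0.975, -0.0]
ft_force: [-5.5, 0.1, 9.6]
finger_gap: 0.0564
gripper_force: 64.3
```

```bash
python3 - <<'E'
from h import *
a=capture("side")["frame"][190:300,320:440]
cv2.imwrite("pics/p1.png",cv2.resize(a,(640,587),interpolation=cv2.INTER_CUBIC)[:,:,::-1])
E
python3 go.py .438 .1045 .0263
```

```text
t 4.75 pos [0.4363 0.1042 0.028 ] F [-5.8  0.5 10.5] gap 0.056 gf 64.26400065422058
tool shift mm [-1.4  1.   1.7] rot [-0.07 -0.16 -0.01]
```

View pics/p1.png

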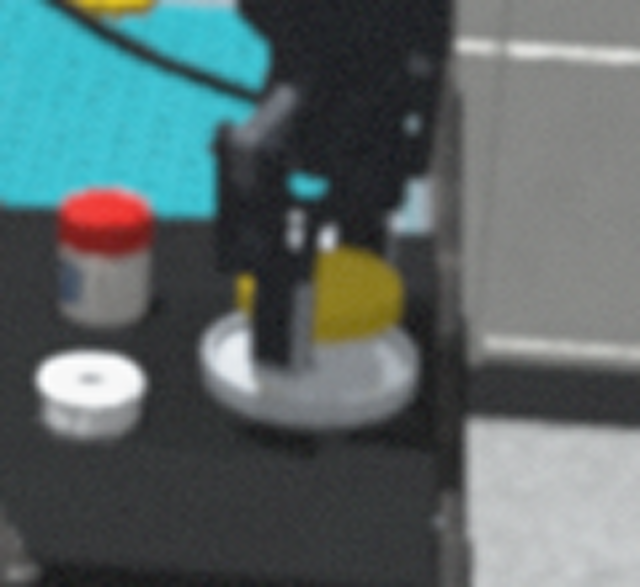

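Run:
```python
from h import *
a=capture("side")
for z in(.045,.057,.065):
  p=proj(a,(.437,.1035,z));l=proj(a,(.437,.1325,z));m=proj(a,(.437,.0745,z));k=proj(a,(.408,.1035,z));r=proj(a,(.466,.1035,z))
  print(z,[((np.array(v)-[320,190])/.1875).round(0) for v in(p,l,m,k,r)])
```

```text
0.045 [array([316., 310.]), array([313., 346.]), array([319., 275.]), array([398., 316.]), array([235., 304.])]
0.057 [array([318., 280.]), array([316., 316.]), array([321., 246.]), array([400., 286.]), array([237., 274.])]
0.065 [array([320., 259.]), array([317., 295.]), array([322., 226.]), array([402., 265.]), array([238., 254.])]
```

The lid spans crop x 238 to 405 and y 248 to 343. The tub seated in its stand should give 237 to 400 and 246 to 346, so it is seated and I release it.

jog_arm --series '[[[0,0,0,0,0,0],[0,0,0,0,0,0],[0,0,0,0,0,0],[0,0,0,0,0,0],[0,0,0,0,0,0]]]' --grip 1

```text
time_s: 5.3
ee_pos: [0.4372, 0.104, 0.0272]
tool_rot: [-0.0, 0.221, 0.975, -0.0]
ft_force: [-0.8, 0.4, -0.3]
finger_gap: 0.0849
gripper_force: 0.0
```

jog_arm --series '[[[0,0,-0.015,0,0,0],[0,0,-0.025,0,0,0],[0,0,-0.03,0,0,0],[0,0,-0.01,0,0,0],[0,0,0,0,0,0]]]'

```text
time_s: 5.8
ee_pos: [0.439, 0.1041, 0.109]
tool_rot: [0.002, 0.221, 0.975, 0.001]
ft_force: [0.4, -0.3, 1.4]
finger_gap: 0.0855
gripper_force: 0.0
```

```bash
python3 go.py .5172 .0593 .108;python3 go.py .5172 .0593 .030
```

```text
t 5.8 pos [0.439  0.1041 0.109 ] F [ 0.4 -0.3  1.4] gap 0.0855 gf 0.0
tool shift mm [-89.8  -6.8   1.3] rot [ 0.13  0.23 -0.02]
t 5.8 pos [0.439  0.1041 0.109 ] F [ 0.4 -0.3  1.4] gap 0.0855 gf 0.0
tool shift mm [-89.5  -7.   79.3] rot [ 0.13  0.23 -0.02]
```

jog_arm --series '[[[-0.02,-0.001,0,0,0,0],[-0.025,-0.002,0,0,0,0],[-0.025,-0.002,0,0,0,0],[-0.02,-0.002,0,0,0,0],[0,0,0,0,0,0]]]'

```text
time_s: 6.3
ee_pos: [0.5165, 0.0578, 0.1058]
tool_rot: [-0.0, 0.221, 0.975, -0.0]
ft_force: [-0.5, 0.5, 0.4]
finger_gap: 0.0854
gripper_force: 0.0
```

```bash
python3 - <<'E'
from h import *
a=capture("side");capture("side")
b=blobs(a["frame"],masks(a["frame"])["yellow"],(330,200,420,300),10);print(b)
E
python3 go.py .5172 .0593 .030
```

```text
[(379.4, 244.8, 402.5, (364, 237, 32, 17))]
t 6.4 pos [0.514  0.0589 0.1054] F [-0.2  0.6 -0.3] gap 0.085 gf 0.0
tool shift mm [-3.   1.8 75.4] rot [-0.08 -0.21 -0.06]
```

jog_arm --series '[[[-0.0015,0.001,0.02,0,0,0],[0,0,0.025,0,0,0],[0,0,0.02,0,0,0],[0,0,0.01,0,0,0],[0,0,0,0,0,0]]]'

```text
time_s: 6.9
ee_pos: [0.5143, 0.0597, 0.0301]
tool_rot: [-0.003, 0.22, 0.975, -0.001]
ft_force: [0.4, -0.2, 0.1]
finger_gap: 0.0858
gripper_force: 0.0
```

jog_arm --series '[[[0,0,0,0,0,0],[0,0,0,0,0,0],[0,0,0,0,0,0],[0,0,0,0,0,0],[0,0,0,0,0,0]]]' --grip -1

```text
time_s: 7.4
ee_pos: [0.5183, 0.0592, 0.0336]
tool_rot: [0.001, 0.221, 0.975, 0.0]
ft_force: [-1.9, -0.7, 6.7]
finger_gap: 0.0333
gripper_force: 59.2
```

jog_arm --series '[[[0,0,0,0,0,0],[0,0,0,0,0,0],[0,0,0,0,0,0]]]'

```text
time_s: 7.7
ee_pos: [0.5184, 0.0591, 0.0337]
tool_rot: [0.001, 0.221, 0.975, 0.0]
ft_force: [-1.2, -0.6, 5.2]
finger_gap: 0.0332
gripper_force: 59.2
```

jog_arm --series '[[[0,0,-0.005,0,0,0],[0,0,-0.01,0,0,0],[0,0,-0.015,0,0,0],[0,0,-0.005,0,0,0],[0,0,0,0,0,0]]]'

```text
time_s: 8.2
ee_pos: [0.5188, 0.0592, 0.0692]
tool_rot: [0.002, 0.221, 0.975, 0.0]
ft_force: [-0.7, -0.2, -0.8]
finger_gap: 0.0331
gripper_force: 59.5
```

```bash
python3 - <<'E'
from h import *
for i in range(3):
    a=capture("side");print(sense()["ee_pos"].round(4))
b=a["frame"][190:280,310:410]
cv2.imwrite("pics/g2.png",cv2.resize(b,(600,540),interpolation=cv2.INTER_CUBIC)[:,:,::-1])
E
python3 go.py .437 .009 .0377
```

```text
[0.518  0.0592 0.0683]
[0.5174 0.0592 0.0676]
[0.517  0.0592 0.0671]
t 8.35 pos [0.517  0.0592 0.0671] F [-1.  -0.1 -0.7] gap 0.0328 gf 59.52701032161713
tool shift mm [ 50.6 -79.7  29.5] rot [-0.01 -0.02 -0.02]
```

View pics/g2.png

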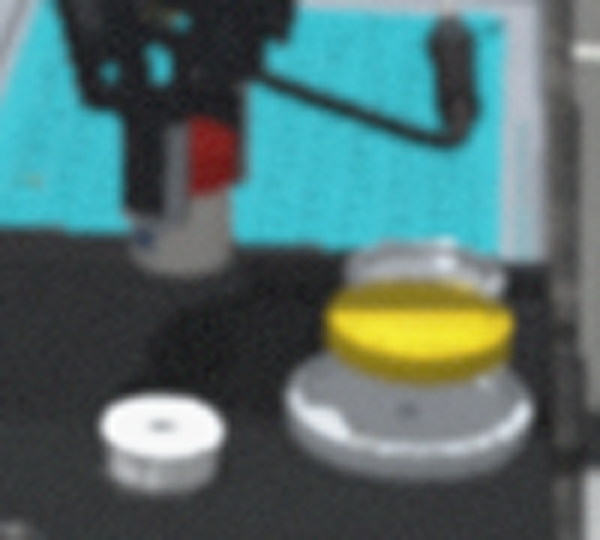

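jog_arm --series '[[[0.01,-0.015,0,0,0,0],[0.015,-0.025,0,0,0,0],[0.015,-0.025,0,0,0,0],[0.01,-0.014,0,0,0,0],[0,0,0,0,0,0]]]'

```text
time_s: 8.85
ee_pos: [0.4351, 0.009, 0.0659]
tool_rot: [-0.002, 0.221, 0.975, -0.0]
ft_force: [-0.1, 0.1, -0.9]
finger_gap: 0.0327
gripper_force: 59.6
```

```bash
python3 - <<'E'
from h import *
for i in range(4): capture("side")
E
python3 go.py .437 .009 .037
```

```text
t 9.05 pos [0.4393 0.0096 0.0675] F [ 1.2  0.6 -0.1] gap 0.0331 gf 59.63488519191742
tool shift mm [ 1.8 -1.5 30.5] rot [ 0.03  0.06 -0.01]
```

jog_arm --series '[[[0.001,-0.001,0.01,0,0,0],[0,0,0.01,0,0,0],[0,0,0.006,0,0,0],[0,0,0.003,0,0,0],[0,0,0,0,0,0]]]'

```text
time_s: 9.55
ee_pos: [0.4367, 0.009, 0.0379]
tool_rot: [-0.001, 0.22, 0.975, -0.0]
ft_force: [0.0, -0.1, -0.5]
finger_gap: 0.0334
gripper_force: 59.7
```

jog_arm --series '[[[0,0,0.001,0,0,0],[0,0,0,0,0,0]]]'

```text
time_s: 9.75
ee_pos: [0.437, 0.009, 0.0377]
tool_rot: [-0.0, 0.221, 0.975, -0.0]
ft_force: [-2.8, 0.5, 4.4]
finger_gap: 0.033
gripper_force: 60.2
```

Contact force is 4.4 N at the expected height, so I open partway.

jog_arm --series '[[[0,0,0,0,0,0],[0,0,0,0,0,0],[0,0,0,0,0,0],[0,0,0,0,0,0],[0,0,0,0,0,0]]]' --grip 0.4

```text
time_s: 10.25
ee_pos: [0.4368, 0.0089, 0.0372]
tool_rot: [-0.0, 0.221, 0.975, -0.0]
ft_force: [0.1, 0.6, 0.3]
finger_gap: 0.0599
gripper_force: 0.0
```

jog_arm --series '[[[0,0,-0.01,0,0,0],[0,0,-0.025,0,0,0],[0,0,-0.03,0,0,0],[0,0,-0.015,0,0,0],[0,0,0,0,0,0]]]'

```text
time_s: 10.75
ee_pos: [0.4396, 0.0086, 0.1208]
tool_rot: [0.004, 0.221, 0.975, 0.0]
ft_force: [0.8, -0.2, 0.4]
finger_gap: 0.0598
gripper_force: 0.0
```

```bash
python3 - <<'E'
from h import *
for i in range(4): capture("side")
E
python3 go.py .5975 .1004 .115
```

```text
t 10.95 pos [0.4357 0.0091 0.1162] F [-0.2 -0.   0.9] gap 0.0598 gf 0.0
tool shift mm [-106.7  152.1    0.9] rot [-0.04 -0.12 -0.02]
```

jog_arm --series '[[[-0.02,0.03,0,0,0,0],[-0.025,0.035,0,0,0,0],[-0.025,0.035,0,0,0,0],[-0.025,0.035,0,0,0,0],[-0.012,0.017,0,0,0,0]]]' --grip 1

```text
time_s: 11.45
ee_pos: [0.6007, 0.1017, 0.1156]
tool_rot: [-0.0, 0.22, 0.975, 0.0]
ft_force: [0.6, 0.5, 0.2]
finger_gap: 0.0853
gripper_force: 0.0
```

```bash
python3 - <<'E'
from h import *
for i in range(5): capture("side")
E
python3 go.py .5975 .1004 .024
```

```text
t 11.7 pos [0.5968 0.0997 0.1155] F [-0.5 -0.1  0.1] gap 0.0854 gf 0.0
tool shift mm [-0.6  1.1 91.5] rot [-0.13 -0.2  -0.02]
```

jog_arm --series '[[[0,0.001,0.02,0,0,0],[0,0,0.03,0,0,0],[0,0,0.025,0,0,0],[0,0,0.012,0,0,0],[0,0,0.004,0,0,0]]]'

```text
time_s: 12.2
ee_pos: [0.5966, 0.1003, 0.0243]
tool_rot: [-0.002, 0.221, 0.975, -0.001]
ft_force: [-0.6, 0.0, -0.4]
finger_gap: 0.0854
gripper_force: 0.0
```

jog_arm --series '[[[0,0,0,0,0,0],[0,0,0,0,0,0],[0,0,0,0,0,0]]]'

```text
time_s: 12.5
ee_pos: [0.6006, 0.101, 0.028]
tool_rot: [0.001, 0.221, 0.975, 0.0]
ft_force: [0.3, -0.3, 0.6]
finger_gap: 0.0856
gripper_force: 0.0
```

jog_arm --series '[[[0,0,0,0,0,0],[0,0,0,0,0,0],[0,0,0,0,0,0],[0,0,0,0,0,0],[0,0,0,0,0,0]]]' --grip -1

```text
time_s: 13.0
ee_pos: [0.5998, 0.101, 0.0269]
tool_rot: [0.001, 0.221, 0.975, 0.0]
ft_force: [0.2, -0.4, 2.6]
finger_gap: 0.0318
gripper_force: 59.4
```

jog_arm --series '[[[0,0,0,0,0,0],[0,0,0,0,0,0],[0,0,0,0,0,0]]]'

```text
time_s: 13.3
ee_pos: [0.5998, 0.1011, 0.0268]
tool_rot: [0.001, 0.221, 0.975, 0.0]
ft_force: [-0.2, 0.3, 4.6]
finger_gap: 0.0319
gripper_force: 59.4
```

jog_arm --series '[[[0,0,-0.005,0,0,0],[0,0,-0.01,0,0,0],[0,0,-0.015,0,0,0],[0,0,-0.005,0,0,0],[0,0,0,0,0,0]]]'

```text
time_s: 13.8
ee_pos: [0.6008, 0.1011, 0.0634]
tool_rot: [0.002, 0.221, 0.975, 0.001]
ft_force: [0.4, 0.4, -1.2]
finger_gap: 0.0314
gripper_force: 59.4
```

```bash
python3 - <<'E'
from h import *
for i in range(4): a=capture("side")
b=a["frame"][190:295,255:395]
cv2.imwrite("pics/g3.png",cv2.resize(b,(760,570),interpolation=cv2.INTER_CUBIC)[:,:,::-1])
E
python3 go.py .6065 .1902 .031
```

```text
t 14.0 pos [0.5987 0.101  0.0608] F [-0.6  0.8 -0. ] gap 0.0316 gf 59.401801228523254
tool shift mm [31.3 83.9 29.8] rot [-0.03 -0.05 -0.02]
```

View pics/g3.png

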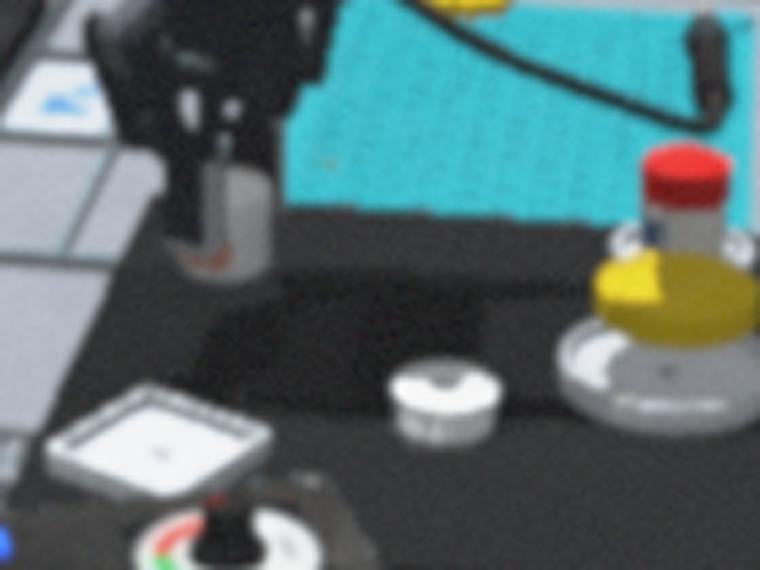

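The picture shows the pot held upright at (225,225), the jar standing in the round stand at (685,200), and the tub in place at (680,295).

jog_arm --series '[[[0.005,0.015,0,0,0,0],[0.01,0.027,0,0,0,0],[0.01,0.027,0,0,0,0],[0.006,0.015,0,0,0,0],[0,0,0,0,0,0]]]'

```text
time_s: 14.5
ee_pos: [0.6071, 0.1928, 0.061]
tool_rot: [-0.0, 0.219, 0.976, 0.0]
ft_force: [-0.9, -0.4, -0.4]
finger_gap: 0.0314
gripper_force: 59.5
```

```bash
python3 - <<'E'
from h import *
for i in range(5): capture("side")
E
python3 go.py .6065 .1902 .031
```

```text
t 14.75 pos [0.6072 0.1891 0.0611] F [-0.2 -0.3 -1.1] gap 0.0318 gf 59.49925482273102
tool shift mm [ 1.1  0.7 30.1] rot [-0.04 -0.02 -0.08]
```

jog_arm --series '[[[0,0,0.01,0,0,0],[0,0,0.01,0,0,0],[0,0,0.006,0,0,0],[0,0,0.003,0,0,0],[0,0,0,0,0,0]]]'

```text
time_s: 15.25
ee_pos: [0.607, 0.1899, 0.0316]
tool_rot: [-0.001, 0.221, 0.975, -0.0]
ft_force: [-0.3, 0.2, -0.7]
finger_gap: 0.0315
gripper_force: 59.6
```

jog_arm --series '[[[0,0,0.001,0,0,0],[0,0,0,0,0,0]]]'

```text
time_s: 15.45
ee_pos: [0.6075, 0.1903, 0.0313]
tool_rot: [0.0, 0.221, 0.975, 0.0]
ft_force: [-0.6, -0.5, -0.1]
finger_gap: 0.0314
gripper_force: 59.6
```

jog_arm --series '[[[0,0,0.001,0,0,0],[0,0,0,0,0,0],[0,0,0,0,0,0]]]'

```text
time_s: 15.75
ee_pos: [0.6077, 0.1903, 0.0309]
tool_rot: [0.0, 0.221, 0.975, 0.0]
ft_force: [0.0, -0.1, 2.4]
finger_gap: 0.0317
gripper_force: 59.7
```

Light contact of 2.4 N at the expected height, so I release and retreat.

jog_arm --series '[[[0,0,0,0,0,0],[0,0,0,0,0,0],[0,0,0,0,0,0],[0,0,0,0,0,0],[0,0,0,0,0,0]]]' --grip 0.3

```text
time_s: 16.25
ee_pos: [0.6074, 0.1901, 0.0302]
tool_rot: [-0.0, 0.221, 0.975, -0.0]
ft_force: [0.2, -0.4, -0.2]
finger_gap: 0.0554
gripper_force: 0.0
```

jog_arm --series '[[[0,0,-0.01,0,0,0],[0,0,-0.03,0,0,0],[0,0,-0.04,0,0,0],[0,0,-0.04,0,0,0],[0,0,-0.03,0,0,0]]]'

```text
time_s: 16.75
ee_pos: [0.6086, 0.1904, 0.1844]
tool_rot: [0.002, 0.221, 0.975, 0.001]
ft_force: [0.4, -0.3, 0.8]
finger_gap: 0.0553
gripper_force: 0.0
```

jog_arm --series '[[[0.03,0.02,0,0,0,0],[0.04,0.03,0,0,0,0],[0.04,0.03,0,0,0,0],[0.04,0.03,0,0,0,0],[0.04,0.03,0,0,0,0]]]'

```text
time_s: 17.25
ee_pos: [0.4952, 0.3999, 0.1815]
tool_rot: [0.001, 0.221, 0.975, 0.001]
ft_force: [0.0, -0.9, -0.1]
finger_gap: 0.0554
gripper_force: 0.0
```

jog_arm --series '[[[0.04,0.03,0,0,0,0],[0.03,0.02,0,0,0,0],[0.02,0.01,0,0,0,0],[0,0,0,0,0,0],[0,0,0,0,0,0]]]'

```text
time_s: 17.75
ee_pos: [0.4406, 0.4913, 0.1808]
tool_rot: [0.0, 0.22, 0.976, -0.0]
ft_force: [-0.0, -0.8, 0.2]
finger_gap: 0.0554
gripper_force: 0.0
```

```bash
python3 - <<'E'
from h import *
s=capture("side");t=capture("top")
A=cv2.resize(s["frame"][190:310,255:415],(400,300),interpolation=cv2.INTER_CUBIC);B=cv2.resize(t["frame"][195:315,205:375],(400,282),interpolation=cv2.INTER_CUBIC);B=cv2.copyMakeBorder(B,0,18,0,0,0)
cv2.imwrite("pics/end.png",np.hstack([A,B])[:,:,::-1])
for k,m in masks(t["frame"]).items(): print(k,*blobs(t["frame"],m,(200,195,372,312)),sep="\n ")
for n,X,st in(("tub",(.437,.1035,.057),0),("jar",(.4358,.0079,.063),0),("pot",(.605,.1897,.051),0),("spool",(.5126,.1482,.032),0)): print(n,"expected top px",proj(t,X).round(1))
E
python3 go.py .45 .4 .2
```

```text
yellow
 (311.8, 287.7, 471.5, (300, 275, 25, 26))
red
 (354.3, 288.3, 158.5, (347, 281, 15, 15))
white
 (354.5, 289.9, 419.5, (343, 279, 24, 23))
 (312.4, 288.0, 867.0, (296, 272, 34, 33))
 (293.8, 254.4, 181.5, (286, 247, 16, 16))
 (203.1, 242.8, 140.5, (200, 227, 9, 29))
 (232.9, 229.9, 437.0, (221, 219, 25, 23))
 (277.2, 215.5, 527.0, (262, 201, 31, 30))
 (327.2, 196.7, 319.5, (273, 195, 99, 5))
tub expected top px [312.3 286.8]
jar expected top px [355.3 288.2]
pot expected top px [276.7 213. ]
spool expected top px [293.8 254.5]
t 17.85 pos [0.4415 0.4903 0.1806] F [-0.4 -0.8 -0.5] gap 0.0555 gf 0.0
tool shift mm [-46.6 -77.8 -19.3] rot [ 0.    0.04 -0.08]
```

View pics/end.png

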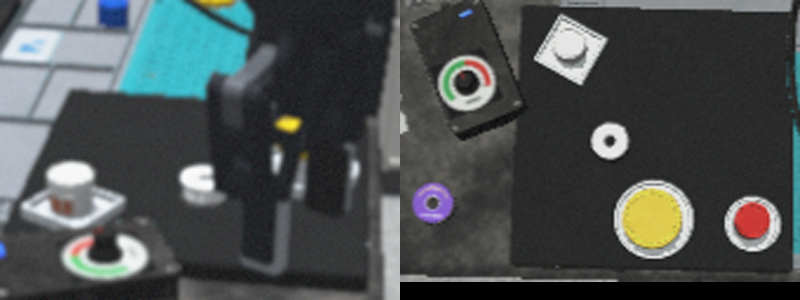

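The final views show all three jars centred in their stands within about 3 mm. In top pixels the tub is at (312,288), the jar at (354,288) and the pot at (277,213). The white spool (294,254) and copper spool (219,281) have not moved, so I hand in the job.

```bash
python3 -c "
from station import *
print(sign_off())"
```

```text
the job is handed in; nothing more can be done
None
```

The job is handed in, with all three jars standing upright in their own stands within about 3 mm of centre and both spools where they lay; `sign_off()` gave no verdict back.

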